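# Stamp a sample-jar lid with a struck marking stamp

## Robot

A 6-joint arm with a two-finger parallel gripper is mounted at the origin on the work surface. World frame = base frame: x ahead of the robot, y to its left, z up, the work surface at z = 0. Lengths are in m, angles in rad, forces in N, time in s.
With the tool pointing down it reaches from about 0.275 to 0.725 m from the base axis. Payload 5.6 kg.
Tool frame: the origin (TCP) lies midway between the tips of the shut fingers; the grasp point (between the pads) lies 19 mm behind it; z points along the fingers, y is the line along which they close (so a half turn about z gives the same grasp; the last joint's range is limited). The gripper opens to 85 mm and grips with 20 to 120 N. Pads are 22 mm wide; open, the fingers measure 114 mm over their backs; the gripper's body (76 mm by 85 mm) begins 54 mm behind the grasp point. The pads swing forward as they close: fully open they stand 13 mm farther back than shut.
Start: joints at [-0.971, 0.255, 0.108, 0, -1.424, -0.285], TCP at [0.17, -0.523, 0.231] pointing down, gripper open.
Joint ranges: [-2.95, 2.95], [-1.21, 1.97], [-1.09, 1.5], [-2.87, 1.71], [-2.94, -0.07], [-3.05, 3.05]. Speed limits (rad/s): [2.57, 2.57, 3.14, 3.14, 3.14, 3.14].

## Interface

Orientations are given as a unit quaternion [x, y, z, w].
In Python, from workcell import * gives the robot as it stands. The module is installed in compiled form; this text tells all that it offers.
- The arm moves only by the tool arm_command, never from a script. Its argument "plan" is a list of rows, each a list of 7 numbers: the opening, from -1 (shut) to 1 (fully open), then the shift along the tool's x, y, z in cm, then the turn, a rotation vector about the tool's x, y, z in degrees. In form: [[gripper, tx, ty, tz, rx, ry, rz], ...]. A call has 1 to 8 rows; each row is the pose to reach, as a shift and turn from the pose commanded when the call began, along the tool's axes at that moment; what a row does not reach only later rows make up. A row lasts 1/12 s, in which the tool goes at most 41.7 mm and 7.16 degrees, less where a joint would pass 70% of its speed; a pose out of reach is approached as far as the arm can. A call with a gripper value outside its range is refused whole. The fingers move at their own pace and stop on an object; the grip force is fixed at half the most. Time passes only in rows, so rows that repeat a pose let the fingers close. It gives the time, the measured TCP pose, the force, the opening and the grip force at its end, in the units of the state.
- state(): the state, without advancing time (a new reading comes with each control period).
- grab_frame(name): name is "scene" or "top" or "wrist"; returns a dict with "pixels" (420x560x3 uint8, red, green, blue), "mtx" (3x3 intrinsics, pixels), "world_to_cam" (4x4, takes a point from world to camera coordinates). Camera axes: x right, y down, z forward; pixel columns grow to the right and rows downward; lengths in m; the calibration is good to about 2 mm. A picture is of the moment at which its call begins. There is no depth.
- close_job(): hands the job in; it is judged then, once.
Trained networks look in a picture, given as the dict that the camera call returned (one of the last four; its "shot" number tells which), for a name from the list of things; names that differ only in an ending like _2 or _b are one class to them, and where a whole thing is asked for, a point or a joint stands for the part that bears it (a point fixed in the world has none). Each returns a list of dicts, best first, with "p" (0 to 1); they miss things now and then, are a little off and sometimes report something else, mostly with a low value. They report only what shows in the picture. A call takes as long as a camera call. They do not tell look-alikes from the thing itself.
- find_in(picture, query): "box" ([left, top, width, height] in pixels, round what is visible of it).
The state is a dict: "time": time; "joint_positions": joint angles; "dq": joint speeds; "effort": joint torques, N m; "tool_pos": TCP position; "orientation": TCP orientation; "wrist_force": force on the tool from outside, world axes, zero at the start; "ft_torque": the same for the moment, N m; "width": finger opening in m; "grasp_force": force on a finger pad.
Only numpy, scipy, OpenCV 4.12 (cv2) and the standard library are available. Lean on these libraries where they do the work, as an engineer would, in place of code of your own. Each camera call takes 0.05 s, during which the arm holds its last target. There are 200 camera calls.

## Task

Push the sled of the sloping stamping stand fully home against its end stop, so that the lid lies under the stamp; then take the mallet and knock the sprung stamp down to the bottom of its stroke with a brisk blow, mallet face square to the slanted cap. Hit the stamp with the mallet only, let it spring back up, and stand the mallet back on its face, wholly on the round rubber pad; the sled must still be home, and the lids, bottle and vial around must be left where they stand.

Things in the scene. Friction and masses are not known exactly. Their poses are not given: they have to be found in the camera images.
- stand: fixed grey stamping stand, foot 170 x 260 mm; origin: centre of the foot on the table, z up. Its bed slopes 30 deg, low edge at -x (robot side); bed normal here (-0.5, 0, 0.866). The sled runs along its +y to a 22 mm high end stop. A 56 mm wide grey arm from the high (+x) edge, over the bed near its +y end, guides the stamp
- sled (a joint): travel of the aluminium sled (80 x 145 mm, carrying a teal lid 68 mm across, 24 mm above the bed) along the stand's +y: 0 = fully out, 0.070 m = home against the end stop with the lid under the stamp. Starts partly out; stays where it is left (about 4 N of friction)
- knob_top (a point): centre of the top of the sled's upright black knob (24 mm across, 30 mm high on a thinner 14 mm stem; top 60 mm off the bed, 50 mm above the sled's face), 95 mm outside the lid's centre, 15 mm inside the sled's outer (-y) end; moves with the sled. z: along the knob, off the bed, 30 deg from vertical; y: the sled's travel towards home
- stamp (a joint): stroke of the sprung stamp: 0 = up, 0.022 m = bottomed. Moves along the bed normal; spring 5 N at the top, 11 N at the bottom; returns by itself
- cap (a point): round steel strike cap on top of the stamp, 44 mm across, 15 mm thick. Origin: centre of its top face, about 162 mm above the table; z: stroke axis, out of the cap, 30 deg from vertical towards the stand's -x; moves with the stamp (down = -z). The guiding arm's upper face lies 39 mm below the origin along the stroke
- mallet: soft-faced mallet, about 0.26 kg, standing on one face: head 50 mm across, 76 mm high, white faces, steel middle; pale wood handle, 22 mm wide, 26 mm high, level, centre line 38 mm above the lower face, reaching out to 140 mm from the head's axis. Origin: centre of the lower (striking) face; z: head axis, up; handle along -x
- pad: fixed round black rubber pad, 140 mm across, 4 mm thick, on the table; origin: centre of its underside. The mallet stands on it at the start, near its middle
- spare_lid: loose teal screw lid, flat disc 84 mm across, 17 mm high; bystander. Origin: centre of its underside
- lid_stack: two teal screw lids stacked, 86 mm across, 34 mm high; bystander, in front of the stand's low edge (nearer the robot). Origin: centre of its underside
- reagent_bottle: small amber bottle with white cap, 44 mm across, 70 mm high, standing; bystander just beyond the mallet's pad. Origin: centre of its underside
- vial: small glass vial with teal cap, 28 mm across, 50 mm high, standing; bystander. Origin: centre of its underside
Not all that is in view belongs to the job. What is shaped like the mallet but orange is not meant.

How it is judged:
On the way, in this order (a step that is already met when the one before it is completed fails the run):
1. the sled is pushed home against its end stop (within 4 mm) (value of joint sled above 0.066 m), for 0.2 s.
2. with the sled home, the mallet knocks the stamp downwards at over 0.04 m/s (early in the stroke, 2 to 14 mm), mallet's head axis within 0.21 rad of the stroke axis (value of joint stamp between 0.002 and 0.014 m and velocity of joint stamp above 0.04 m/s and contact force between mallet and stamp above 0.3 N and angle between the z axis of mallet and the z axis of cap, either way round below 0.21 rad and value of joint sled above 0.066 m).
3. the mallet, still square to it within 0.21 rad, has driven the stamp down to within 5 mm of the bottom of its 22 mm stroke (value of joint stamp above 0.017 m and contact force between mallet and stamp above 0.3 N and angle between the z axis of mallet and the z axis of cap, either way round below 0.21 rad and value of joint sled above 0.066 m).
At the end, for the whole second after the job is handed in: sled home within 4 mm, stamp sprung back up (within 4 mm), mallet released and at rest, standing upright (within 0.1 rad) on its face with the face wholly on the pad (head axis within 45 mm of the pad's centre) (value of joint sled above 0.066 m and value of joint stamp below 0.004 m and horizontal distance between mallet and pad below 0.045 m and angle between mallet's own z axis and vertical below 0.1 rad and height (world z) of mallet below 0.008 m and linear speed of mallet below 0.03 m/s); the robot touches nothing.
It fails at once if the stamp is pressed more than 8 mm before the sled is home (value of joint stamp above 0.008 m and value of joint sled below 0.064 m).
It fails at once if the stamp's cap is pushed by the gripper or the arm (over 3 N) instead of the mallet (contact force between any of the fingers, the arm and stamp above 3 N).
It fails at once if a lid, the stack of lids, the bottle or the vial is shifted more than 20 mm or tipped (distance of any of spare_lid, lid_stack, reagent_bottle, vial from where it was at the start of the episode above 0.02 m or angle between any of spare_lid, lid_stack, reagent_bottle, vial's own z axis and vertical above 0.4 rad).
It also fails if it takes over 59 s, if anything falls off the work surface, if the arm or the gripper's body presses on something with over 40 N, if the wrist force passes 120 N, or if a joint passes its speed limit or range.

## Working session

There is one attempt and no reset: what is moved stays moved. The work goes in short steps, Python scripts to look and compute and a tool call to move; the robot and the scene stay as the last step left them, time stands still between calls to the robot, and variables do not carry over. Pictures are saved under pics/ and viewed, at most 12 in all, crops included, and the job is handed in when it is done.

Besides the shell and the picture viewer there is one more tool, called after ">>>" as name(argument=value, ...) on one line, values as JSON. arm_command: Moves the arm, as the interface text tells. Its arguments: {"type":"object","properties":{"plan":{"type":"array","items":{"type":"array","items":{"type":"number"}}}},"required":["plan"]}

```bash
mkdir -p pics
cat > h.py <<'E'
from workcell import *
import numpy as np, cv2
from scipy.spatial.transform import Rotation as R
def save(f,name,crop=None,scale=1):
    p=f["pixels"][:,:,::-1]
    if crop: x,y,w,h=crop; p=p[y:y+h,x:x+w]
    if scale!=1: p=cv2.resize(p,None,fx=scale,fy=scale,interpolation=cv2.INTER_CUBIC)
    cv2.imwrite("pics/"+name,p)
def proj(f,P):
    P=np.atleast_2d(P); W=f["world_to_cam"]; c=P@W[:3,:3].T+W[:3,3]; u=c@np.array(f["mtx"]).T; return u[:,:2]/u[:,2:]
def ray(f,uv):
    W=np.array(f["world_to_cam"]); d=np.linalg.inv(f["mtx"])@[uv[0],uv[1],1]; 
    return -W[:3,:3].T@W[:3,3], W[:3,:3].T@d
def atz(f,uv,z):
    o,d=ray(f,uv); return o+d*(z-o[2])/d[2]
def tri(obs):
    A=np.zeros((3,3));b=np.zeros(3)
    for f,uv in obs:
        o,d=ray(f,uv); d=d/np.linalg.norm(d); M=np.eye(3)-np.outer(d,d); A+=M; b+=M@o
    return np.linalg.solve(A,b)
E
python3 - <<'E'
from h import *
np.set_printoptions(precision=3,suppress=True)
import pickle
fs={n:grab_frame(n) for n in("scene","top")}
for n,f in fs.items():
    save(f,n+"0.png",scale=1.42)
    print(n,"cam at",ray(f,(0,0))[0],f["shot"])
    for q in("stand","sled","knob_top","stamp","cap","mallet","pad","spare_lid","lid_stack","reagent_bottle","vial"):
        print(q,[(np.round(d["box"]).tolist(),round(d["p"],2)) for d in find_in(f,q)[:3]])
pickle.dump(fs,open("f0.pkl","wb"))
s=state();print(s["tool_pos"],s["orientation"],s["time"])
E
```

```text
scene cam at [ 1.129 -0.497  0.941] 1
stand [([326.0, 140.0, 113.0, 112.0], 0.76)]
sled [([355.0, 182.0, 48.0, 25.0], 0.61)]
knob_top [([351.0, 185.0, 50.0, 26.0], 0.79)]
stamp [([384.0, 142.0, 19.0, 15.0], 0.77)]
cap [([244.0, 301.0, 19.0, 28.0], 0.72), ([386.0, 143.0, 13.0, 30.0], 0.65)]
mallet [([74.0, 217.0, 30.0, 66.0], 0.97), ([178.0, 238.0, 58.0, 50.0], 0.92), ([144.0, 188.0, 32.0, 58.0], 0.62)]
pad [([197.0, 261.0, 58.0, 48.0], 0.71)]
spare_lid [([317.0, 261.0, 34.0, 34.0], 0.92)]
lid_stack [([338.0, 161.0, 31.0, 25.0], 0.65)]
reagent_bottle [([317.0, 260.0, 34.0, 34.0], 0.74), ([245.0, 300.0, 19.0, 28.0], 0.65), ([339.0, 161.0, 29.0, 24.0], 0.24)]
vial [([270.0, 198.0, 12.0, 18.0], 0.66), ([349.0, 183.0, 52.0, 27.0], 0.5)]
top cam at [ 0.461 -0.087  1.255] 2
stand [([118.0, 161.0, 96.0, 62.0], 0.87)]
sled [([140.0, 181.0, 53.0, 23.0], 0.79)]
knob_top [([143.0, 181.0, 45.0, 26.0], 0.77)]
stamp [([142.0, 182.0, 54.0, 22.0], 0.69), ([118.0, 195.0, 19.0, 20.0], 0.67), ([117.0, 158.0, 96.0, 63.0], 0.5)]
cap [([116.0, 203.0, 21.0, 15.0], 0.76)]
mallet [([379.0, 175.0, 24.0, 58.0], 0.95), ([312.0, 204.0, 27.0, 56.0], 0.93), ([313.0, 277.0, 47.0, 47.0], 0.67)]
pad [([299.0, 187.0, 46.0, 47.0], 0.9), ([140.0, 227.0, 28.0, 30.0], 0.55)]
spare_lid [([236.0, 149.0, 28.0, 29.0], 0.72)]
lid_stack [([139.0, 228.0, 30.0, 28.0], 0.71)]
reagent_bottle [([315.0, 159.0, 14.0, 18.0], 0.6)]
vial [([238.0, 240.0, 12.0, 14.0], 0.65)]
[ 0.17  -0.523  0.231] [-0.157  0.988 -0.     0.   ] 1.2
```

View pics/scene0.png

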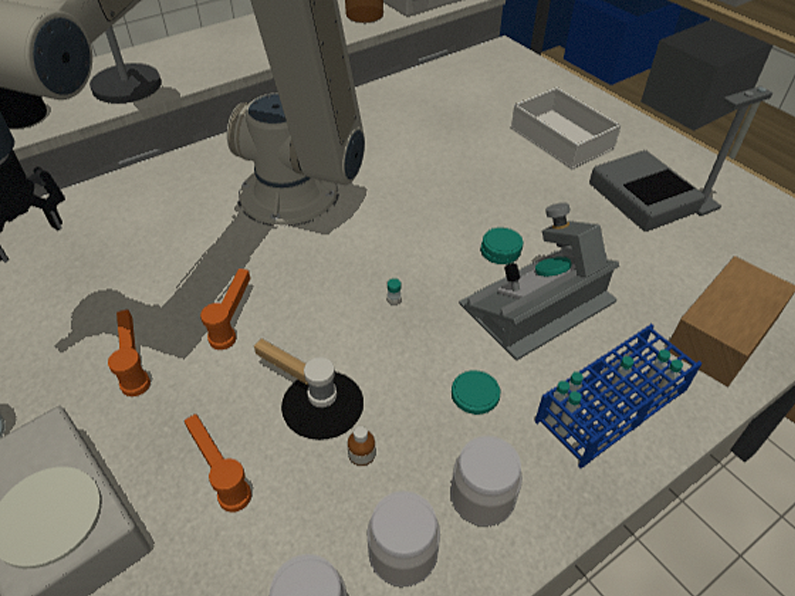

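View pics/top0.png

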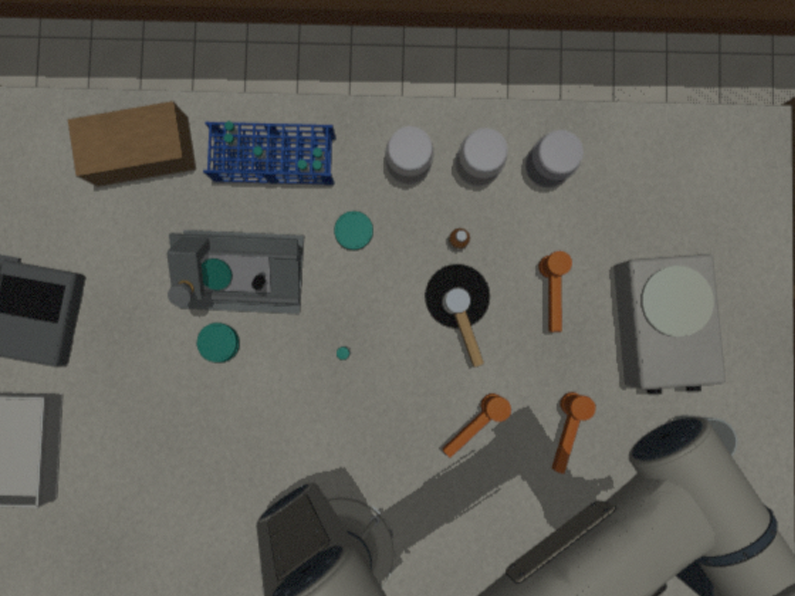

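The real mallet is the white-headed one with the pale handle on the pad, at scene (225,271) and top (322,211). The look-alikes are orange, at scene (92,262), (156,228) and (163,340). Next is a close crop to check that choice.

Run:
```python
from h import *; import pickle
fs=pickle.load(open("f0.pkl","rb"))
def c(f,x,y,w,h,s): return cv2.resize(f["pixels"][y:y+h,x:x+w,::-1],(w*s,h*s),interpolation=cv2.INTER_CUBIC)
a=c(fs["scene"],320,138,120,120,4)[:, :480]; b=c(fs["top"],112,158,105,65,3)
c1=c(fs["scene"],175,230,100,100,3); 
im=np.zeros((600,800,3),np.uint8)
im[:480,:480]=a; im[:195,480:795]=b; im[200:500,490:790]=c1
t=c(fs["top"],295,183,55,80,3)[:240]
cv2.imwrite("pics/crop1.png",im)
cv2.imwrite("pics/crop2.png",np.hstack([c(fs["top"],112,158,65,65,6),c(fs["top"],295,183,60,65,6)]))
```

```text
(no output)
```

View pics/crop1.png

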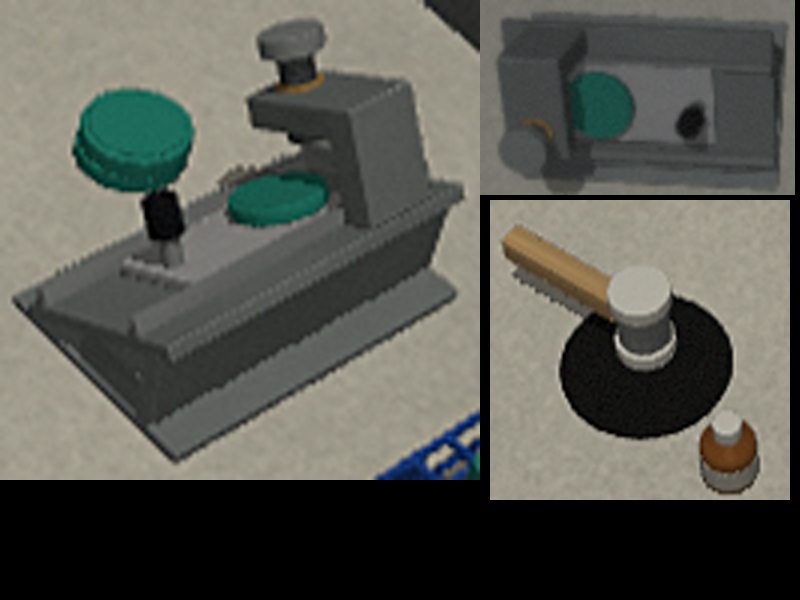

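View pics/crop2.png

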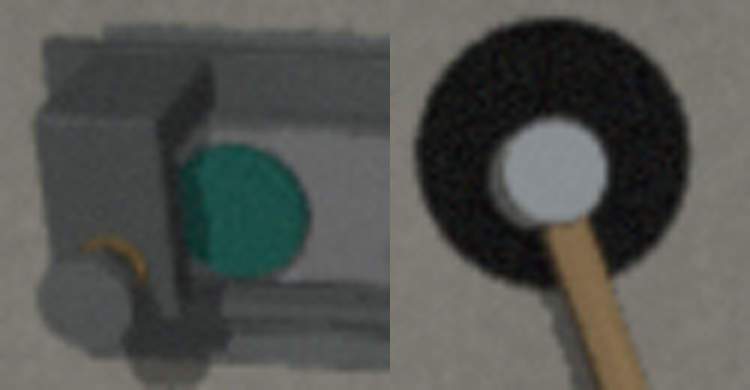

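The crops confirm the choice: white faces, steel middle and pale handle, standing on the black pad. In the scene view the cap's top face is at (393,147.5) and the knob top at (361,187.5). Now I'll triangulate.

Run:
```python
from h import *; import pickle
np.set_printoptions(precision=4,suppress=True)
fs=pickle.load(open("f0.pkl","rb")); S,T=fs["scene"],fs["top"]
for n,a,b in(("cap",(393,147.5),(126,207.7)),("knob",(361.2,187.5),(181.7,200.0)),("mallet top",(490-490+0,0),None)):
    if b is None: continue
    p=tri([(S,a),(T,b)]); print(n,p,proj(S,p)-a,proj(T,p)-b)
print("mallet",atz(T,(322.5,211.3),.08),atz(S,(175+150/3,230+(292-200)/3),.08))
print("pad",atz(T,(322.2,208.6),.004),atz(S,(175+156/3,230+166/3),.004))
print("handle end",atz(T,(476/1.42,364/1.42),.055))
print("bottle/vial/lids",atz(T,(322,166),.07),atz(T,(242,248),.05),atz(T,(250,162.5),.017),atz(T,(153.5,241.5),.034))
# pixel masks: foot edges? corners of foot on table
for uv in((112+ (500-480)/3,158+18/3),(112+(788-480)/3,158+26/3),(112+(780-480)/3,158+188/3),(112+(533-480)/3,158+180/3)):
    print("foot",atz(T,uv,.008))
for uv in((320+176/4,138+460/4),(320+456/4,138+294/4),(320+14/4,138+300/4)): print("footS",atz(S,uv,.005))
```

```text
cap [0.5205 0.3113 0.152 ] [[-0.5879  0.1097]] [[-0.4704 -0.3674]]
knob [0.5505 0.1751 0.1022] [[-1.5806  0.2023]] [[-1.1613 -0.9135]]
mallet [ 0.528  -0.2267  0.08  ] [ 0.5364 -0.2257  0.08  ]
pad [ 0.5405 -0.2347  0.004 ] [ 0.5504 -0.2355  0.004 ]
handle end [ 0.3999 -0.2691  0.055 ]
bottle/vial/lids [ 0.6597 -0.2237  0.07  ] [0.4163 0.0019 0.05  ] [ 0.6737 -0.012   0.017 ] [0.4276 0.2661 0.034 ]
foot [0.6604 0.3903 0.008 ]
foot [0.6597 0.096  0.008 ]
foot [0.4947 0.0985 0.008 ]
foot [0.4961 0.3492 0.008 ]
footS [0.6682 0.1008 0.005 ]
footS [0.6725 0.3582 0.005 ]
footS [0.5007 0.1039 0.005 ]
```

```bash
cat >> h.py <<'E'
def delta(P,Rt=None):
    s=state(); R0=R.from_quat(s["orientation"]); 
    d=R0.inv().apply(np.array(P)-s["tool_pos"])*100
    r=np.zeros(3) if Rt is None else (R0.inv()*Rt).as_rotvec(degrees=True)
    print("delta",np.round(d,2),np.round(r,2), "z",np.round(R0.as_matrix()[:,2],3),"x",np.round(R0.as_matrix()[:,0],3))
def rot(x,z):
    x=np.array(x,float);z=np.array(z,float);z/=np.linalg.norm(z);x-=z*(x@z);x/=np.linalg.norm(x)
    return R.from_matrix(np.c_[x,np.cross(z,x),z])
DOWN=rot([-1,0,0],[0,0,-1])
E
python3 -c "
from h import *
delta([.53,.10,.25],DOWN)"
```

```text
delta [-53.49  48.1   -1.87] [-0.    0.   18.04] z [ 0. -0. -1.] x [-0.951 -0.31  -0.   ]
```

>>> arm_command(plan=[[-1,-18,16,-1,0,0,6],[-1,-18,16,-1,0,0,6],[-1,-18,16,-1,0,0,6],[-1,-18,16,-1,0,0,6],[-1,-18,16,-1,0,0,6],[-1,-18,16,-1,0,0,6],[-1,-18,16,-1,0,0,6]])

```text
time: 1.78
tool_pos: [0.2942, -0.3114, 0.242]
orientation: [-0.107, 0.994, -0.0, 0.001]
wrist_force: [-0.1, -0.7, 1.0]
width: 0.0007
grasp_force: 0.0
```

```bash
python3 -c "
from h import *
print(state()['tool_pos'],state()['time'])
delta([.53,.10,.25],DOWN)"
```

```text
[ 0.29420736 -0.31144483  0.24205   ] 1.7833
delta [-31.83  35.16  -0.73] [-1.000e-02  1.500e-01  1.233e+01] z [ 0.003  0.    -1.   ] x [-0.977 -0.214 -0.003]
```

>>> arm_command(plan=[[-1,-31.8,35.2,-0.7,0,0,12],[-1,-31.8,35.2,-0.7,0,0,12],[-1,-31.8,35.2,-0.7,0,0,12],[-1,-31.8,35.2,-0.7,0,0,12],[-1,-31.8,35.2,-0.7,0,0,12],[-1,-31.8,35.2,-0.7,0,0,12],[-1,-31.8,35.2,-0.7,0,0,12],[-1,-31.8,35.2,-0.7,0,0,12]])

```text
time: 2.45
tool_pos: [0.4525, -0.0373, 0.2464]
orientation: [-0.0, 1.0, 0.0, 0.001]
wrist_force: [0.8, -1.0, -0.9]
width: -0.0001
grasp_force: 0.0
```

```bash
python3 -c "
from h import *
print(state()['tool_pos'],state()['time'])
delta([.53,.10,.25],DOWN)"
```

```text
[ 0.45248467 -0.03732612  0.24643728] 2.45
delta [-7.77 13.73 -0.35] [0.   0.06 0.05] z [ 0.001  0.    -1.   ] x [-1.    -0.001 -0.001]
```

>>> arm_command(plan=[[-1,-7.8,13.7,-0.3,0,0,0],[-1,-7.8,13.7,-0.3,0,0,0],[-1,-7.8,13.7,-0.3,0,0,0],[-1,-7.8,13.7,-0.3,0,0,0],[-1,-7.8,13.7,-0.3,0,0,0],[-1,-7.8,13.7,-0.3,0,0,0]])

```text
time: 2.95
tool_pos: [0.5303, 0.0991, 0.248]
orientation: [-0.001, 1.0, -0.0, -0.001]
wrist_force: [-0.4, -0.0, 1.2]
width: 0.0002
grasp_force: 0.0
```

Run:
```python
from h import *
import pickle
np.set_printoptions(precision=4,suppress=True)
f=grab_frame("wrist"); pickle.dump(f,open("w1.pkl","wb")); save(f,"w1.png",scale=1.42)
print(state()['tool_pos'],ray(f,(0,0))[0],f["world_to_cam"][2,:3],f["mtx"][0])
for q in("cap","knob_top","sled"): print(q,[(np.round(d["box"]).tolist(),round(d["p"],2)) for d in find_in(f,q)[:3]])
```

```text
[0.5299 0.0981 0.2485] [0.4598 0.0986 0.3901] [ 0.2785  0.0011 -0.9604] [339.5314   0.     276.7554]
cap [([525.0, 168.0, 35.0, 59.0], 0.75)]
knob_top []
sled [([334.0, 186.0, 151.0, 80.0], 0.69)]
```

View pics/w1.png

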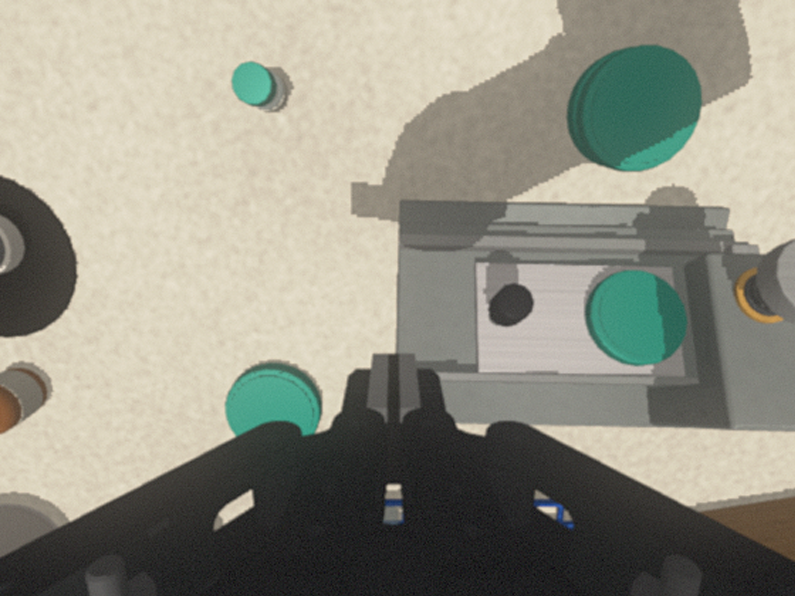

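The wrist view shows the sled partly out. The knob top is at (511,303), the lid centre at (636,316) and the cap at the right edge, around (795,275).

Run:
```python
from h import *; import pickle
np.set_printoptions(precision=4,suppress=True)
fs=pickle.load(open("f0.pkl","rb")); S,T=fs["scene"],fs["top"]; W=pickle.load(open("w1.pkl","rb"))
h=lambda u,v,s,x=0,y=0:((u+.5)/s-.5+x,(v+.5)/s-.5+y)
obs={"knob":(h(163,198,4,320,138),h(689,127,3,112-160,158),h(511,303,1.42)),
"lid":(h(278,191,4,320,138),h(241,210,6,112,158),h(636,316,1.42)),
"cap":(h(292,38,4,320,138),h(84,298,6,112,158),None),
"stack":(h(135,122,4,320,138),(153,241.),h(640,105,1.42))}
for n,(a,b,c) in obs.items():
    o=[(S,a),(T,b)]+([(W,c)] if c else []); p=tri(o); print(n,p,[np.round(proj(f,p)[0]-uv,1) for f,uv in o])
    if c: p=tri([o[0],o[2]]);print("  SW",p); p=tri([o[1],o[2]]);print("  TW",p)
for n,uv in(("foot/bed corner",(400,201)),("corner",(728,208))): print(n,atz(W,h(*uv,1.42),.008))
```

```text
knob [0.5497 0.1738 0.1037] [array([-1.3,  0.2]), array([-0.4, -0.7]), array([1.7, 0.2])]
  SW [0.5507 0.1743 0.104 ]
  TW [0.5474 0.1707 0.1105]
lid [0.5693 0.2676 0.0733] [array([-0.8,  0.3]), array([-0.7, -0. ]), array([-0.1,  1.1])]
  SW [0.5691 0.2695 0.0721]
  TW [0.5686 0.2663 0.074 ]
cap [0.5208 0.3108 0.1541] [array([-0.1,  0. ]), array([-0.1, -0.1])]
stack [0.4289 0.2699 0.0323] [array([-0.8,  0.1]), array([-0.6,  0. ]), array([-0.1,  1.6])]
  SW [0.4278 0.2725 0.0298]
  TW [0.4288 0.265  0.0428]
foot/bed corner [0.4963 0.1041 0.008 ]
corner [0.5006 0.3617 0.008 ]
```

>>> arm_command(plan=[[-1,-2.5,2.5,4,0,0,0],[-1,-2.5,2.5,8,0,0,0],[-1,-2.5,2.5,11,0,0,0],[-1,-2.5,2.5,14,0,0,0],[-1,-2.5,2.5,16.3,0,0,0],[-1,-2.5,2.5,16.3,0,0,0],[-1,-2.5,2.5,16.3,0,0,0]])

```text
time: 3.73
tool_pos: [0.5544, 0.1217, 0.0861]
orientation: [0.0, 1.0, -0.001, -0.001]
wrist_force: [0.1, -0.1, 0.6]
width: 0.0002
grasp_force: 0.0
```

>>> arm_command(plan=[[-1,0,1,0,0,0,0],[-1,0,2,0,0,0,0],[-1,0,3,0,0,0,0],[-1,0,3.8,0,0,0,0],[-1,0,4.6,0,0,0,0],[-1,0,5.2,0,0,0,0],[-1,0,5.6,0,0,0,0],[-1,0,5.6,0,0,0,0]])

```text
time: 4.4
tool_pos: [0.5544, 0.1801, 0.0858]
orientation: [-0.001, 1.0, 0.0, -0.0]
wrist_force: [0.2, 0.6, -1.5]
width: 0.0002
grasp_force: 0.0
```

>>> arm_command(plan=[[-1,0,0.3,0,0,0,0],[-1,0,0.6,0,0,0,0],[-1,0,0.8,0,0,0,0],[-1,0,1.0,0,0,0,0]])

```text
time: 4.73
tool_pos: [0.5542, 0.1873, 0.0856]
orientation: [-0.0, 1.0, -0.002, -0.001]
wrist_force: [2.3, -12.7, 0.0]
width: -0.0001
grasp_force: 6.4
```

>>> arm_command(plan=[[-1,0,0.2,0,0,0,0],[-1,0,0.3,0,0,0,0]])

```text
time: 4.9
tool_pos: [0.5542, 0.1874, 0.0857]
orientation: [-0.0, 1.0, -0.004, -0.001]
wrist_force: [3.3, -19.2, 2.3]
width: -0.0001
grasp_force: 9.5
```

Force climbs to 19 N while the tool stays still, so the sled is home. Next: back off and head for the mallet.

>>> arm_command(plan=[[-1,0,-2,0,0,0,0],[-1,0,-4,0,0,0,0],[-1,0,-5,-4,0,0,0],[-1,0,-5,-8,0,0,0],[-1,0,-5,-12,0,0,0],[-1,0,-5,-16,0,0,0],[-1,0,-5,-16,0,0,0]])

```text
time: 5.48
tool_pos: [0.5581, 0.143, 0.2553]
orientation: [-0.001, 1.0, 0.003, 0.007]
wrist_force: [0.7, -0.0, 1.4]
width: 0.0001
grasp_force: 0.0
```

Run:
```python
from h import *; import pickle
np.set_printoptions(precision=4,suppress=True)
W=grab_frame("wrist"); T=grab_frame("top"); pickle.dump((W,T),open("w2.pkl","wb"))
im=np.vstack([cv2.resize(W["pixels"][100:330,230:560,::-1],None,fx=1.8,fy=1.8)]); cv2.imwrite("pics/w2.png",im)
print(proj(W,[[.519,.311,.162],[.5735,.311,.0733],[.549,.216,.105]]))
delta([.53,-.23,.22],rot([-.951,-.31,0],[0,0,-1]))
```

```text
[[519.1468 152.6532]
 [445.6584 194.8754]
 [359.2234 177.3674]]
delta [  2.58 -37.33   2.64] [  0.18   0.25 -18.  ] z [ 0.004  0.004 -1.   ] x [-1.    -0.001 -0.004]
```

View pics/w2.png

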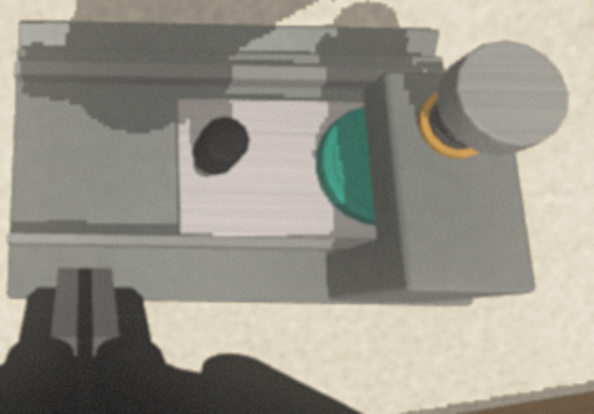

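The wrist view shows the sled home. The knob is at (357,177) and the cap face centre at (516,153), which agrees with prediction within about 2 mm. On to the mallet.

>>> arm_command(plan=[[1,2.6,-37.3,2.6,0,0,-18],[1,2.6,-37.3,2.6,0,0,-18],[1,2.6,-37.3,2.6,0,0,-18],[1,2.6,-37.3,2.6,0,0,-18],[1,2.6,-37.3,2.6,0,0,-18],[1,2.6,-37.3,2.6,0,0,-18],[1,2.6,-37.3,2.6,0,0,-18],[1,2.6,-37.3,2.6,0,0,-18]])

```text
time: 6.25
tool_pos: [0.5311, -0.1874, 0.2214]
orientation: [-0.157, 0.988, 0.001, -0.001]
wrist_force: [1.9, -0.3, -0.3]
width: 0.0854
grasp_force: 0.0
```

Run:
```python
from h import *; import pickle
np.set_printoptions(precision=4,suppress=True)
W,T2=pickle.load(open("w2.pkl","rb"))
fs=pickle.load(open("f0.pkl","rb")); S,T=fs["scene"],fs["top"]
h=lambda u,v,s,x=0,y=0:((u+.5)/s-.5+x,(v+.5)/s-.5+y)
o=[(S,h(292,38,4,320,138)),(T,h(84,298,6,112,158)),(W,h(515,95,1.8,230,100))]
p=tri(o);print("cap",p,[np.round(proj(f,p)[0]-uv,1) for f,uv in o]); print(tri([o[0],o[2]]),tri(o[1:]), atz(*o[2],.162))
delta([.53,-.23,.22],rot([-.951,-.31,0],[0,0,-1]))
```

```text
cap [0.5204 0.3117 0.1545] [array([ 0. , -0.3]), array([-0.5,  0. ]), array([-3.4,  0.5])]
[0.5198 0.3138 0.1529] [0.5193 0.307  0.1641] [0.5189 0.3087 0.162 ]
delta [ 1.43 -4.01  0.14] [ 0.13 -0.08  0.01] z [-0.002  0.002 -1.   ] x [-0.951 -0.31   0.001]
```

>>> arm_command(plan=[[1,1.4,-4,0.1,0,0,0],[1,1.4,-4,0.1,0,0,0],[1,1.4,-4,0.1,0,0,0]])

```text
time: 6.5
tool_pos: [0.5302, -0.2301, 0.2198]
orientation: [-0.155, 0.988, 0.001, -0.001]
wrist_force: [0.0, -0.4, 0.3]
width: 0.0854
grasp_force: 0.0
```

Run:
```python
from h import *; import pickle
np.set_printoptions(precision=4,suppress=True)
W=grab_frame("wrist"); pickle.dump(W,open("w3.pkl","wb")); save(W,"w3.png")
print(proj(W,[[.532,-.227,.08],[.544,-.235,.004],[.532,-.227,.004]]),state()["tool_pos"])
```

```text
[[279.427  196.2498]
 [268.1875 186.6266]
 [278.6624 178.4624]] [ 0.5306 -0.2288  0.2204]
```

View pics/w3.png

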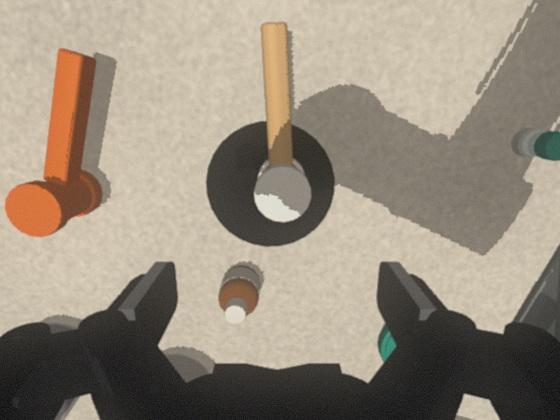

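The wrist view shows the head top at (282.5,193.5), the pad centre at (270.5,183.5) and the handle running up to (274,28), about 3° off the tool's x axis.

Run:
```python
from h import *; import pickle
np.set_printoptions(precision=4,suppress=True)
W=pickle.load(open("w3.pkl","rb"))
m=atz(W,(282.5,193.5),.08); e=atz(W,(274,28),.055); e2=atz(W,(280,150),.055);print("head",m,"pad",atz(W,(270.5,183.5),.004),"handle",e,e2,np.linalg.norm((e-m)[:2]))
d=(e-m)[:2]; d/=np.linalg.norm(d); d2=(e-e2)[:2];print(d,d2/np.linalg.norm(d2))
delta([m[0],m[1],.04],rot([d[0],d[1],0],[0,0,-1]))
```

```text
head [ 0.5289 -0.2252  0.08  ] pad [ 0.5399 -0.2337  0.004 ] handle [ 0.4044 -0.2729  0.055 ] [ 0.4971 -0.2375  0.055 ] 0.1333195133853199
[-0.934  -0.3573] [-0.9344 -0.3563]
delta [ 0.02  0.35 18.04] [ 0.14 -0.1  -3.  ] z [-0.002  0.002 -1.   ] x [-0.951 -0.308  0.002]
```

>>> arm_command(plan=[[1,0,0.3,4,0,0,-3],[1,0,0.3,8,0,0,-3],[1,0,0.3,12,0,0,-3],[1,0,0.3,15,0,0,-3],[1,0,0.3,17.5,0,0,-3],[1,0,0.3,18.5,0,0,-3],[1,0,0.3,18.5,0,0,-3]])

```text
time: 7.13
tool_pos: [0.5286, -0.224, 0.0344]
orientation: [-0.183, 0.983, 0.001, -0.003]
wrist_force: [-0.4, -0.8, 0.2]
width: 0.0855
grasp_force: 0.0
```

>>> arm_command(plan=[[-1,0,0,0,0,0,0],[-1,0,0,0,0,0,0],[-1,0,0,0,0,0,0],[-1,0,0,0,0,0,0],[-1,0,0,0,0,0,0],[-1,0,0,0,0,0,0],[-1,0,0,0,0,0,0],[-1,0,0,0,0,0,0]])

```text
time: 7.8
tool_pos: [0.5317, -0.2259, 0.0394]
orientation: [-0.183, 0.983, -0.001, 0.002]
wrist_force: [-0.8, 2.4, 5.3]
width: 0.0489
grasp_force: 61.0
```

>>> arm_command(plan=[[-1,0,0,-2,0,0,0],[-1,0,0,-5,0,0,0],[-1,0,0,-9,0,0,0],[-1,0,0,-13,0,0,0],[-1,0,0,-17,0,0,0],[-1,0,0,-21,0,0,0],[-1,0,0,-21,0,0,0],[-1,0,0,-21,0,0,0]])

```text
time: 8.47
tool_pos: [0.5313, -0.226, 0.2503]
orientation: [-0.182, 0.983, -0.001, 0.003]
wrist_force: [-0.3, 0.3, -4.4]
width: 0.0485
grasp_force: 63.0
```

Run:
```python
from h import *; import pickle
np.set_printoptions(precision=4,suppress=True)
W=grab_frame("wrist"); S=grab_frame("scene"); pickle.dump((W,S),open("w4.pkl","wb")); 
t=state()["tool_pos"]; u=proj(S,t)[0].astype(int); print(t,u,state()["width"])
x,y=max(u[0]-50,0),max(u[1]-60,0)
b=cv2.resize(S["pixels"][y:y+100,x:x+100,::-1],(400,400),interpolation=cv2.INTER_CUBIC)
a=cv2.resize(W["pixels"][:,:,::-1],(400,300)); a=np.vstack([a,np.zeros((100,400,3),np.uint8)])
cv2.imwrite("pics/w4.png",np.hstack([a,b])); print(x,y)
n=np.array([-.5,.0096,.866]); n/=np.linalg.norm(n)
print(state()["joint_positions"])
c=np.array([.519,.3087,.162]); delta(c+n*(.035+.06),rot([-.866,0.017,-.5],-n)); delta([.45,.1,.30])
```

```text
[ 0.5296 -0.2253  0.246 ] [216 209] 0.0486683617854518
166 149
[-0.1316  0.3044  0.2128 -0.0014 -1.4809 -1.0722]
delta [-13.77  52.02   0.26] [  5.89 -29.7   21.61] z [-0.002  0.002 -1.   ] x [-0.933 -0.359  0.001]
delta [-4.24 33.23 -5.34] [0. 0. 0.] z [-0.002  0.002 -1.   ] x [-0.933 -0.359  0.001]
```

View pics/w4.png

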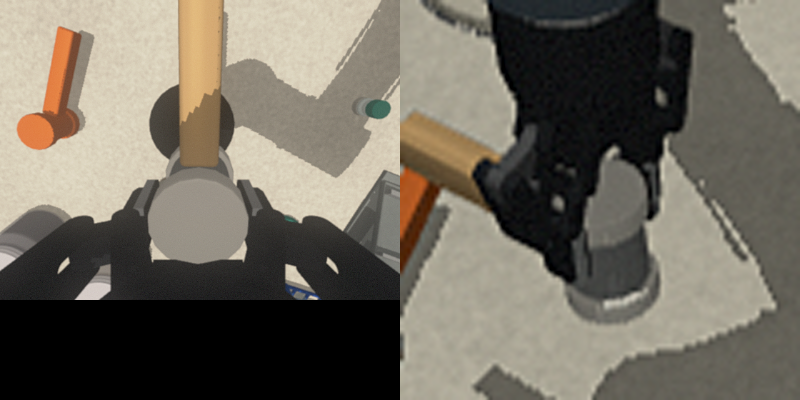

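The mallet is held well: the head sits between the pads with the handle along tool x. Next: carry it over to the cap.

>>> arm_command(plan=[[-1,-6,26,-2,3,-15,11],[-1,-6,26,-2,3,-15,11],[-1,-6,26,-2,3,-15,11],[-1,-6,26,-2,3,-15,11],[-1,-6,26,-2,3,-15,11],[-1,-6,26,-2,3,-15,11],[-1,-6,26,-2,3,-15,11],[-1,-6,26,-2,3,-15,11]])

```text
time: 9.23
tool_pos: [0.4912, 0.0414, 0.2652]
orientation: [-0.088, 0.987, -0.002, 0.131]
wrist_force: [-0.3, -0.1, -3.3]
width: 0.0487
grasp_force: 63.5
```

```bash
cat > t.py <<'E'
from h import *
import sys
n=np.array([-.5,.0096,.866]); n/=np.linalg.norm(n)
c=np.array([.519,.3087,.162]); RT=rot([-.866,0.017,-.5],-n); xo=float(sys.argv[2])
print(state()["time"],state()["tool_pos"],state()["wrist_force"],"joints",np.round(state()["joint_positions"],2))
delta(c+n*(.0315+float(sys.argv[1]))-RT.as_matrix()[:,0]*xo,RT)
E
python3 t.py .05 0
python3 - <<'E'
from h import *; import pickle
W,S=pickle.load(open("w4.pkl","rb"))
o,d=ray(W,(277.5,302)); R0=rot([-.933,-.359,0],[0,0,-1]); t=np.array([.530,-.2255,.248])
p=atz(W,(277.5,302),.248+.0445); print("head in tool axes",R0.inv().apply(p-t))
E
```

```text
9.2333 [0.49121565 0.04138731 0.26516876] [-0.25623191 -0.13955309 -3.25709558] joints [ 0.48 -0.06 -0.23  0.11 -1.15 -1.91]
delta [-2.62 26.7   3.35] [  2.88 -14.81  10.91] z [ 0.259  0.02  -0.966] x [-0.95  -0.175 -0.259]
head in tool axes [ 0.00746743 -0.00097124 -0.0445    ]
```

>>> arm_command(plan=[[-1,-2.4,26.7,1,3,-15,11],[-1,-2.4,26.7,1,3,-15,11],[-1,-2.4,26.7,1,3,-15,11],[-1,-2.4,26.7,1,3,-15,11],[-1,-2.4,26.7,1,3,-15,11],[-1,-2.4,26.7,1,3,-15,11],[-1,-2.4,26.7,1,3,-15,11],[-1,-2.4,26.7,1,3,-15,11]])

```text
time: 9.9
tool_pos: [0.4726, 0.297, 0.2548]
orientation: [0.012, 0.965, -0.005, 0.261]
wrist_force: [0.9, -0.0, -1.6]
width: 0.0487
grasp_force: 63.8
```

```bash
python3 t.py .04 .004
python3 - <<'E'
from h import *; import pickle
f=grab_frame("scene"); g=grab_frame("wrist"); pickle.dump((f,g),open("s5.pkl","wb"))
s=state();u=proj(f,[.519,.309,.162])[0].astype(int)
x,y=u[0]-50,u[1]-70
b=cv2.resize(f["pixels"][y:y+110,x:x+100,::-1],(545,600),interpolation=cv2.INTER_CUBIC)
cv2.imwrite("pics/s5.png",b)
E
```

```text
9.9 [0.47255744 0.2970271  0.25480755] [ 0.92813964 -0.00730027 -1.63919779] joints [ 1.12  0.   -0.46  0.59 -0.96 -3.02]
delta [0.26 1.28 3.19] [-0.38  0.28 -0.24] z [ 0.504 -0.016 -0.864] x [-0.863  0.021 -0.504]
```

View pics/s5.png

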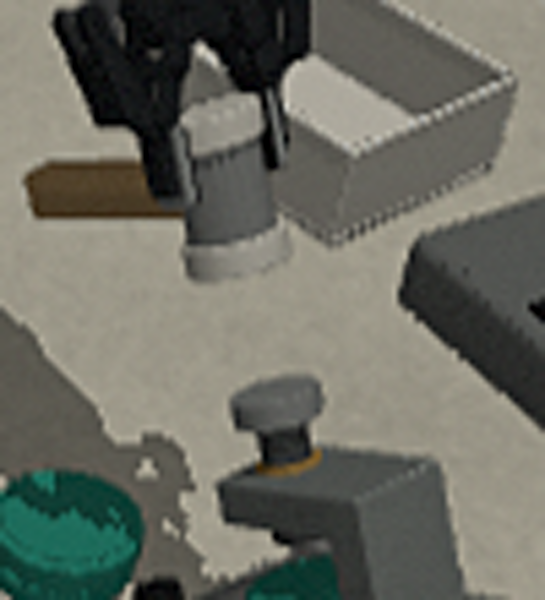

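J6 is near its limit at -3.02, so I'll turn the mallet about its own axis, which doesn't affect the strike, while aligning. The picture shows the head face at about (238,265) above the cap at (278,390), parallel to it.

>>> arm_command(plan=[[-1,0,0.4,0,0,0,-5],[-1,0,0.7,0.5,0,0,-10],[-1,0.2,1.0,1,0,0,-15],[-1,0.3,1.3,1.5,0,0,-20],[-1,0.3,1.3,2,0,0,-20],[-1,0.3,1.3,2,0,0,-20]])

```text
time: 10.5
tool_pos: [0.4814, 0.3079, 0.2355]
orientation: [-0.154, 0.953, -0.051, 0.256]
wrist_force: [0.2, -0.2, -3.9]
width: 0.0486
grasp_force: 64.1
```

```bash
sed -i 's/RT=rot(\[-.866,0.017,-.5\],-n)/RT=rot([-.866,0.017,-.5],-n)*R.from_rotvec([0,0,-20],degrees=True)/' t.py; python3 t.py .03 .004; python3 t.py .03 .004;python3 - <<'E'
from h import *; import pickle
np.set_printoptions(precision=4,suppress=True)
R0=R.from_quat(state()["orientation"])
for i in range(3):
    g=grab_frame("wrist"); s=state(); print("cam in tool",R0.inv().apply(ray(g,(0,0))[0]-s["tool_pos"]),s["tool_pos"])
for k in("w1","w3"):
    g=pickle.load(open(k+".pkl","rb")); print(ray(g,(0,0))[0])
save(g,"x.png")
g=grab_frame("wrist"); cv2.imwrite("pics/w6.png",g["pixels"][:,:,::-1])
E
```

```text
10.5 [0.48143877 0.30785762 0.23548157] [ 0.17381028 -0.2419042  -3.89034884] joints [ 1.1   0.04 -0.47  0.61 -0.92 -2.7 ]
delta [-0.05  0.31  2.09] [-0.5   0.06 -0.41] z [ 0.503 -0.018 -0.864] x [-0.822 -0.319 -0.472]
10.5 [0.48143877 0.30785762 0.23548157] [ 0.17381028 -0.2419042  -3.89034884] joints [ 1.1   0.04 -0.47  0.61 -0.92 -2.7 ]
delta [-0.05  0.31  2.09] [-0.5   0.06 -0.41] z [ 0.503 -0.018 -0.864] x [-0.822 -0.319 -0.472]
cam in tool [ 0.0718 -0.0005 -0.1411] [0.4816 0.3081 0.2365]
cam in tool [ 0.0719 -0.0006 -0.1412] [0.4817 0.3085 0.2373]
cam in tool [ 0.0719 -0.0007 -0.1413] [0.4818 0.3089 0.2379]
[0.4598 0.0986 0.3901]
[ 0.4634 -0.2525  0.362 ]
```

View pics/w6.png

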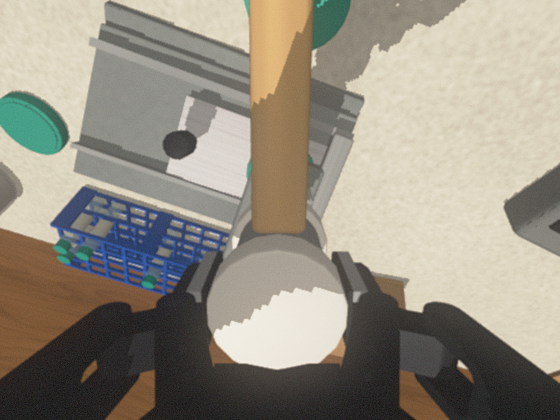

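>>> arm_command(plan=[[-1,0,0.1,1.3,0,0,0],[-1,0,0.1,2.8,0,0,0],[-1,0,0.1,4.4,0,0,0],[-1,0,0.1,6.2,0,0,0],[-1,0,0.1,8.0,0,0,0],[-1,0,0.1,8.1,0,0,0],[-1,0,0.1,8.1,0,0,0]])

```text
time: 11.28
tool_pos: [0.5238, 0.312, 0.1723]
orientation: [-0.155, 0.952, -0.046, 0.261]
wrist_force: [-7.5, 1.1, 7.4]
width: 0.0477
grasp_force: 59.8
```

```bash
python3 t.py 0 .004; python3 -c "
from h import *
s=state();c=np.array([.519,.3087,.162]);n=np.array([-.5,.0096,.866]);print('face rel cap mm',(n@(s['tool_pos']-c)-.0315)*1000,n@s['wrist_force'])"
```

```text
11.2833 [0.5238079  0.31198474 0.17231051] [-7.4593641   1.10295284  7.43888133] joints [ 1.    0.14 -0.56  0.73 -0.71 -2.78]
delta [ 0.55 -0.01 -2.5 ] [-0.12  0.72 -0.4 ] z [ 0.511 -0.008 -0.86 ] x [-0.816 -0.32  -0.482]
face rel cap mm -24.94351691894653 10.182341634171223
```

The force is about 12 N with the face about 25 mm below the cap's rest height, so it should be bottomed. I'll press a little further to confirm, then retract.

>>> arm_command(plan=[[-1,0,0,0.3,0,0,0],[-1,0,0,0.5,0,0,0],[-1,0,0,0.5,0,0,0]])

```text
time: 11.53
tool_pos: [0.5275, 0.3137, 0.1743]
orientation: [-0.155, 0.951, -0.045, 0.265]
wrist_force: [-28.1, -4.9, 34.7]
width: 0.0478
grasp_force: 59.2
```

```bash
python3 -c "
from h import *
s=state();c=np.array([.519,.3087,.162]);n=np.array([-.5,.0096,.866]);print('face rel cap mm',(n@(s['tool_pos']-c)-.0315)*1000,n@s['wrist_force'])"
```

```text
face rel cap mm -25.060903086529787 44.056075405216376
```

>>> arm_command(plan=[[-1,0,0,-2,0,0,0],[-1,0,0,-5,0,0,0],[-1,0,0,-9,0,0,0],[-1,0,0,-12,0,0,0],[-1,0,0,-12,0,0,0],[-1,0,0,-12,0,0,0]])

```text
time: 12.03
tool_pos: [0.464, 0.3122, 0.2699]
orientation: [-0.155, 0.952, -0.047, 0.259]
wrist_force: [0.4, -0.3, -4.0]
width: 0.0478
grasp_force: 62.4
```

Bottomed for certain: 44 N with no further travel. Now carry the mallet back.

```bash
python3 -c "
from h import *
delta([.49,.04,.265],rot([-.95,-.175,-.259],[.259,.02,-.966]));delta([.535,-.229,.22],rot([-.934,-.357,0],[0,0,-1]))"
```

```text
delta [  6.78 -26.42   1.97] [-5.42 14.63  8.55] z [ 0.508 -0.009 -0.861] x [-0.818 -0.319 -0.479]
delta [ 13.84 -52.37   8.36] [-10.76  28.56  -2.39] z [ 0.508 -0.009 -0.861] x [-0.818 -0.319 -0.479]
```

>>> arm_command(plan=[[-1,6.8,-26.4,1,-5,14,0],[-1,6.8,-26.4,1,-5,14,0],[-1,6.8,-26.4,1,-5,14,0],[-1,6.8,-26.4,1,-5,14,0],[-1,6.8,-26.4,1,-5,14,0],[-1,6.8,-26.4,1,-5,14,0],[-1,6.8,-26.4,1,-5,14,0],[-1,6.8,-26.4,1,-5,14,0]])

```text
time: 12.7
tool_pos: [0.4842, 0.0327, 0.2714]
orientation: [-0.155, 0.979, -0.027, 0.131]
wrist_force: [0.6, 0.0, -2.3]
width: 0.0479
grasp_force: 63.1
```

```bash
python3 -c "
from h import *
print(state()['tool_pos']);delta([.535,-.229,.22],rot([-.934,-.357,0],[0,0,-1]))"
```

```text
[0.48418345 0.03266733 0.27138235]
delta [  4.77 -25.89   6.64] [-5.85 14.28 -2.85] z [ 0.266 -0.013 -0.964] x [-0.917 -0.312 -0.249]
```

>>> arm_command(plan=[[-1,4.8,-25.9,6.6,-5.9,14.3,-2.8],[-1,4.8,-25.9,6.6,-5.9,14.3,-2.8],[-1,4.8,-25.9,6.6,-5.9,14.3,-2.8],[-1,4.8,-25.9,6.6,-5.9,14.3,-2.8],[-1,4.8,-25.9,6.6,-5.9,14.3,-2.8],[-1,4.8,-25.9,6.6,-5.9,14.3,-2.8],[-1,4.8,-25.9,6.6,-5.9,14.3,-2.8],[-1,4.8,-25.9,6.6,-5.9,14.3,-2.8]])

```text
time: 13.37
tool_pos: [0.5364, -0.2274, 0.2165]
orientation: [-0.182, 0.983, 0.002, -0.002]
wrist_force: [0.9, 0.4, -3.8]
width: 0.0481
grasp_force: 63.4
```

Run:
```python
from h import *
f=grab_frame("scene");g=grab_frame("wrist");T=grab_frame("top")
s=state();print(s['tool_pos'],s['wrist_force'])
delta([.535,-.229,.05],rot([-.934,-.357,0],[0,0,-1]))
c=lambda F,x,y,w,h,W,H:cv2.resize(F["pixels"][y:y+h,x:x+w,::-1],(W,H),interpolation=cv2.INTER_CUBIC)
print(proj(f,s['tool_pos']))
cv2.imwrite("pics/m7.png",np.vstack([np.hstack([c(f,165,165,100,75,400,300),c(f,320,138,120,90,400,300)]),np.hstack([c(g,0,0,560,420,400,300),c(T,112,158,100,75,400,300)])]))
```

```text
[ 0.5369923  -0.22289777  0.21931924] [-0.36480299 -0.34099684 -2.16310886]
delta [ 0.41 -0.56 16.93] [0.2  0.01 0.28] z [-0.001  0.003 -1.   ] x [-0.932 -0.362 -0.   ]
[[220.91491766 220.28735313]]
```

View pics/m7.png

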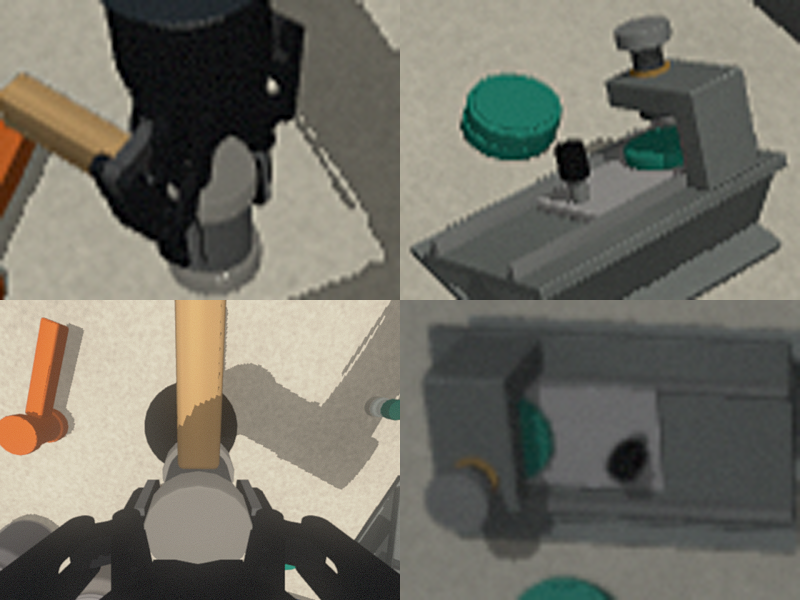

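The stand panels show the sled home (lid under the stamp) and the stamp back up. The mallet is upright in the grip, slipped perhaps a few mm. I'll lower it gently.

>>> arm_command(plan=[[-1,0.2,-0.3,4,0,0,0],[-1,0.2,-0.3,8,0,0,0],[-1,0.2,-0.3,12,0,0,0],[-1,0.2,-0.3,15,0,0,0],[-1,0.2,-0.3,17,0,0,0],[-1,0.2,-0.3,17.3,0,0,0],[-1,0.2,-0.3,17.3,0,0,0]])

```text
time: 14.1
tool_pos: [0.5364, -0.2245, 0.0471]
orientation: [-0.186, 0.983, 0.002, -0.0]
wrist_force: [1.2, -0.5, -1.7]
width: 0.048
grasp_force: 63.5
```

>>> arm_command(plan=[[-1,0,0,0.3,0,0,0],[-1,0,0,0.6,0,0,0],[-1,0,0,0.9,0,0,0],[-1,0,0,0.9,0,0,0]])

```text
time: 14.43
tool_pos: [0.5372, -0.2253, 0.0392]
orientation: [-0.185, 0.983, 0.001, 0.001]
wrist_force: [-0.4, 0.1, -3.8]
width: 0.0482
grasp_force: 63.5
```

>>> arm_command(plan=[[-1,0,0,0.2,0,0,0],[-1,0,0,0.4,0,0,0],[-1,0,0,0.4,0,0,0]])

```text
time: 14.68
tool_pos: [0.5367, -0.2254, 0.0344]
orientation: [-0.185, 0.983, 0.001, 0.001]
wrist_force: [0.2, 0.6, -2.5]
width: 0.0481
grasp_force: 63.5
```

>>> arm_command(plan=[[-1,0,0,0.2,0,0,0],[-1,0,0,0.3,0,0,0],[-1,0,0,0.3,0,0,0]])

```text
time: 14.93
tool_pos: [0.537, -0.2256, 0.0322]
orientation: [-0.185, 0.983, 0.001, 0.001]
wrist_force: [-1.2, 0.8, 0.8]
width: 0.048
grasp_force: 63.5
```

>>> arm_command(plan=[[-1,0,0,0.1,0,0,0],[-1,0,0,0.2,0,0,0],[-1,0,0,0.2,0,0,0]])

```text
time: 15.18
tool_pos: [0.5371, -0.2258, 0.0319]
orientation: [-0.185, 0.983, 0.001, 0.001]
wrist_force: [-6.1, 1.7, 12.9]
width: 0.048
grasp_force: 63.4
```

>>> arm_command(plan=[[-1,0,0,-0.2,0,0,0],[-0.2,0,0,-0.2,0,0,0],[0.4,0,0,-0.2,0,0,0],[1,0,0,-0.2,0,0,0],[1,0,0,-0.2,0,0,0],[1,0,0,-0.2,0,0,0],[1,0,0,-0.2,0,0,0],[1,0,0,-0.2,0,0,0]])

```text
time: 15.85
tool_pos: [0.537, -0.2254, 0.0317]
orientation: [-0.185, 0.983, 0.001, 0.001]
wrist_force: [0.1, 0.9, -0.3]
width: 0.0854
grasp_force: 0.0
```

>>> arm_command(plan=[[1,0,0,-1,0,0,0],[1,0,0,-4,0,0,0],[1,0,0,-8,0,0,0],[1,0,0,-12,0,0,0],[1,0,0,-16,0,0,0],[1,0,0,-20,0,0,0],[1,0,0,-20,0,0,0],[1,0,0,-20,0,0,0]])

```text
time: 16.52
tool_pos: [0.538, -0.2264, 0.2357]
orientation: [-0.185, 0.983, -0.0, 0.004]
wrist_force: [-0.5, 0.2, -1.1]
width: 0.0856
grasp_force: 0.0
```

Run:
```python
from h import *
f=grab_frame("scene");g=grab_frame("wrist")
s=state();print(s['tool_pos'],s['wrist_force'],s['width'])
c=lambda F,x,y,w,h,W,H:cv2.resize(F["pixels"][y:y+h,x:x+w,::-1],(W,H),interpolation=cv2.INTER_CUBIC)
cv2.imwrite("pics/m8.png",np.hstack([c(f,165,225,120,90,400,300),c(g,0,0,560,420,400,300)]))
```

```text
[ 0.53637167 -0.22572876  0.23164528] [-0.17191322 -0.87968589 -0.15648234] 0.08540085207178313
```

View pics/m8.png

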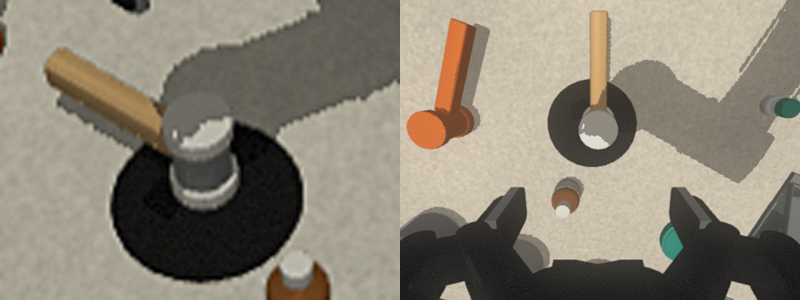

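The mallet stands upright on the pad near its middle, the gripper is clear, and the bottle hasn't moved. Handing in.

```bash
python3 -c "
from workcell import *
print(close_job())"
```

```text
the job is handed in; nothing more can be done
None
```

The job is handed in, but no verdict came back: the sled is home, the mallet knocked the stamp to the bottom and it sprang back up, and the mallet stands upright on the pad; in the last pictures nothing else looked disturbed.

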